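# Clamp a mended cup lid to the first slip of the torque thumbscrew

### The arm

A 6-joint arm with a two-finger parallel gripper is mounted at the origin on the work surface. World frame = base frame: x ahead of the robot, y to its left, z up, the work surface at z = 0. Lengths are in mm, angles in rad, forces in N, time in s.
With the tool pointing down it reaches from about 300 to 850 mm from the base axis. Payload 5.4 kg.
Tool frame: the origin (TCP) lies on the centre line of the jaws, within the pads' length; the fingertips stand 25 mm ahead of it and the grasp point (between the pads) lies 6 mm ahead of it; z points along the fingers, y is the line along which they close (so a half turn about z gives the same grasp; the last joint's range is limited). The gripper opens to 85 mm and grips with 20 to 120 N. Pads are 22 mm wide; open, the fingers measure 114 mm over their backs; the gripper's body (76 mm by 85 mm) begins 54 mm behind the grasp point. The pads swing forward as they close: fully open they stand 13 mm farther back than shut.
Start: joints at [0.895, 0.158, 1.597, -0, 1.386, -0.21], TCP at [258.261, 513.72, 256.299] pointing down, gripper open.
Joint ranges: [-2.91, 2.91], [-0.94, 2.29], [0.18, 2.7], [-1.29, 4.43], [0.17, 2.64], [-3, 3]. Speed limits (rad/s): [2.57, 2.57, 3.14, 3.14, 3.14, 3.14].

### API

Orientations are given as a rotation vector (axis times angle).
In Python, from bench import r, grip, kin, viewer gives the robot as it stands. The module is installed in compiled form; this text tells all that it offers. Calls block until the motion is done:
- r.goto(position, orientation): joint-space move of the TCP to a pose.
- r.movel(position, rotation=None, rate=150): straight line of the TCP; rotation=None keeps the orientation; rate is the mean speed in mm/s.
- r.set_joints(angles): joint-space move.
- grip(opening, effort=None): opening from 0.0 (shut) to 1.0 (fully open); effort is the grip in N (None keeps the last); returns when the fingers have stopped.
- r.dwell(seconds).
- kin.inverse_kinematics(position, orientation): joint angles nearest the present ones, or None.
- r.observe(): the state.
- viewer.get_image(name): name is "side" or "top" or "wrist"; returns a dict with "image" (384x512x3 uint8, red, green, blue), "z_map" (384x512 float32, mm along the optical axis (not along the pixel's ray), 0 where there is no reading), "intrinsics" (3x3 intrinsics, pixels), "dist_coeffs" ([k1, k2, p1, p2, k3] as OpenCV has them; the pictures are not rectified), "xyz" and "orientation" of the camera in the world. Camera axes: x right, y up, looking along -z (the intrinsics and any distortion apply to the point x, -y, -z); pixel columns grow to the right and rows downward; lengths in mm; the calibration is good to about 2 mm. A picture is of the moment at which its call begins.
A pose or a line that the arm cannot do raises r.MotionError and nothing moves.
- r.job_done(): hands the job in; it is judged then, once.
Trained networks look in a picture, given as the dict that the camera call returned (one of the last four; its "shot" number tells which), for a name from the list of things; names that differ only in an ending like _2 or _b are one class to them, and where a whole thing is asked for, a point or a joint stands for the part that bears it (a point fixed in the world has none). Each returns a list of dicts, best first, with "conf" (0 to 1); they miss things now and then, are a little off and sometimes report something else, mostly with a low value. They report only what shows in the picture. A call takes as long as a camera call. They do not tell look-alikes from the thing itself.
- viewer.recognise(picture, name): "box" ([left, top, right, bottom] in pixels, round what is visible of it).
- viewer.pinpoint(picture, name): "at" ([column, row] in pixels: a listed point, or the origin of a listed thing).
The state is a dict: "clock": time; "joints": joint angles; "dq": joint speeds; "effort": joint torques, N m; "ee_pos": TCP position; "orientation": TCP orientation; "contact_force": force on the tool from outside, world axes, zero at the start; "torque": the same for the moment, N m; "gripper_width": opening from 0.0 (shut) to 1.0 (fully open); "finger_force": force on a finger pad.
Only numpy, scipy, OpenCV 4.12 (cv2) and the standard library are available. Lean on these libraries where they do the work, as an engineer would, in place of code of your own. Each camera call takes 0.05 s, during which the arm holds its last target. There are 200 camera calls.

### The job

The jade-green cup's lid has a freshly bonded cork ring under its rim that must be held down while it sets. Set the lid, knob up, fully home in the holding ring of the little mending clamp, let go of it, swing the clamp's arm over it until it rests against its stop, and do up the black thumbscrew clockwise until its slip clutch gives for the first time. Stop at that first slip, gently so that the ceramic is not strained, let go, and leave the cup, ashtray, toothpick holder and fan controller where they stand.

Things in the scene. Friction and masses are not known exactly. Their poses are not given: they have to be found in the camera images.
- lid_mid (a point): Centre, half-way up, of the cup's lid: jade-green ceramic, 78 mm across, 41 mm high, about 0.11 kg, standing knob up on the cabinet top. From its underside up: round spigot 60 mm across to 7 mm, flat rim 78 mm across to 13 mm (cork ring under it), low dome to 19 mm, then a plain round knob. z up.
- lid_knob (a point): The middle of the lid's knob: an upright cylinder 22 mm across that stands clear from 19 mm to its flat top at 41 mm above the lid's underside; this point is at 31 mm.
- ring: The clamp's holding ring, aluminium, 82 mm outside and 65 mm inside diameter, 14 mm high, on the iron base plate (200 x 110 x 12 mm) of the mending clamp, which is screwed to the cabinet top; origin at the centre of the ring's underside, 12 mm above the cabinet top. The lid's spigot drops in with 2.5 mm to spare all round until its rim lies on the ring: the lid's centre is then 27.5 mm above this origin.
- post (a point): Top of the post, on the axis about which the arm swings, 104 mm above the cabinet top, 95 mm from the centre of the holding ring.
- swing_arm (a joint): Swing of the clamp's arm about the post, rad: 0 = against its fixed stop, thumbscrew straight over the holding ring; grows anticlockwise seen from above; starts at 1.3 to 2.0. Iron bar 18 mm wide, 78 to 96 mm above the cabinet top, 95 mm from post axis to thumbscrew axis, round bosses at both ends (34 mm at post, 28 mm). Stiff to swing (about 0.12 N m); stays where left.
- thumbscrew (a point): Middle of the thumbscrew's knob on the arm's free end: black knurled plastic, 35 mm across, 24 mm high, about 130 mm above the cabinet top; under it a steel collar (34 mm) and a 10 mm spindle with a flat foot. Clockwise seen from above screws knob and foot down 1.9 mm per rad against a light even drag (0.06 N m). The foot meets the seated lid after some 0.9 to 2.1 rad, not known beforehand.
- clutch: The knob, slip clutch inside; origin in its underside, on the axis. Once the foot bears on the lid the torque climbs within about 0.4 rad from the drag to about 0.26 N m, then climbs no more: the knob slips round on spindle and collar, which stand still. Two white marks, 15 mm from the axis on knob (clutch_c1) and collar (spindle_c1), then part. The screw stays tight (about 30 N) when let go; half a radian of slip is too much.
- cup: The lid's cup, jade-green ceramic, open, 77 mm across, 82 mm high; origin under its centre. To be left alone.
- ashtray: Round stainless steel ashtray, 94 mm across, 26 mm high; origin under its centre. To be left alone.
- holder: Orange plastic toothpick holder with twist cap, 44 mm across, 76 mm high; origin under its centre. To be left alone.
- controller: White plastic fan controller box, 70 x 118 x 30 mm with a low dial; origin under its centre. To be left alone.
Not all that is in view belongs to the job. What is shaped like the part that bears lid_mid but red is not meant.

How it is judged (in metres and radians):
On the way, in this order (a step that is already met when the one before it is completed fails the run):
1. the lid sits home in the holding ring and has been let go (horizontal distance between lid_mid and ring below 0.005 m and z of lid_mid in the frame of ring below 0.03 m and angle between lid_mid's own z axis and vertical below 0.06 rad and contact force between the fingers and lid below 0.1 N), for 0.2 s.
2. the arm is swung over the lid against its stop (value of joint swing_arm below 0.06 rad), for 0.1 s.
3. the foot bears on the lid and the clutch has slipped for the first time (horizontal distance between clutch_c1 and spindle_c1 above 0.0008 m and contact force between lid and ring above 12 N), for 0.1 s.
At the end, for the whole second after the job is handed in: The lid is home and level in the holding ring (within 5 mm, rim on the ring), the arm is against its stop, the lid is pressed on the ring with more than 12 N, the clutch has slipped once by less than about 0.55 rad, and nothing is held (all of step 3 and horizontal distance between lid_mid and ring below 0.005 m and z of lid_mid in the frame of ring below 0.03 m and angle between lid_mid's own z axis and vertical below 0.06 rad and value of joint swing_arm below 0.06 rad and horizontal distance between clutch_c1 and spindle_c1 below 0.0085 m and linear speed of lid below 0.01 m/s); the robot touches nothing.
It fails at once if the clutch is run on past its first slip (more than about 0.55 rad) (horizontal distance between clutch_c1 and spindle_c1 above 0.0085 m).
It fails at once if the lid is forced down into the clamp (over 70 N) (contact force between lid and ring above 70 N).
It fails at once if the cup, ashtray, toothpick holder or fan controller is knocked away (distance of any of cup, ashtray, holder, controller from where it was at the start of the episode above 0.03 m).
It also fails if it takes over 72 s, if anything falls off the work surface, if the arm or the gripper's body presses on something with over 40 N, if the wrist force passes 120 N, or if a joint passes its speed limit or range.

## Working session

There is one attempt and no reset: what is moved stays moved. The work goes in short steps, each a Python script; the robot and the scene stay as the last script left them, time stands still between calls to the robot, and variables do not carry over. Pictures are saved under pics/ and viewed, at most 10 in all, crops included, and the job is handed in when it is done.

```bash
mkdir -p pics
cat > h.py <<'E'
import numpy as np, cv2
from scipy.spatial.transform import Rotation as R
from bench import r, grip, kin, viewer
def camR(p):
    o=np.array(p["orientation"],float)
    return R.from_rotvec(o).as_matrix() if o.size==3 else (R.from_quat(o).as_matrix() if o.size==4 else o.reshape(3,3))
def ray(p,px):
    u=cv2.undistortPoints(np.array([[px]],float),np.array(p["intrinsics"],float),np.array(p["dist_coeffs"],float))[0,0]
    return camR(p)@np.array([u[0],-u[1],-1.])
def atz(p,px,z):  # intersection with plane z
    d=ray(p,px); c=np.array(p["xyz"],float); return c+d*(z-c[2])/d[2]
def atd(p,px):    # from depth
    c,w=int(round(px[0])),int(round(px[1])); z=p["z_map"][max(w-1,0):w+2,max(c-1,0):c+2]; z=z[z>0]
    return np.array(p["xyz"])+ray(p,px)*np.median(z) if z.size else None
def save(p,n): cv2.imwrite("pics/"+n,p["image"][:,:,::-1])
def down(yaw): # tool y axis at angle yaw from world y... tool z down
    return (R.from_euler('z',yaw)*R.from_rotvec([np.pi,0,0])).as_rotvec()
E
python3 - <<'E'
from h import *
np.set_printoptions(precision=1,suppress=True)
ims=[]
for n in ("top","side"):
    p=viewer.get_image(n); ims.append(p["image"]); print(n,p["xyz"],np.shape(p["orientation"]))
    for k in ("lid_mid","lid_knob","ring","post","thumbscrew","clutch","cup","ashtray","holder","controller"):
        for d in viewer.pinpoint(p,k)[:3]:
            print(k,round(d["conf"],2),np.array(d["at"]),atd(p,d["at"]))
save(dict(image=np.vstack(ims)),"a.png")
s=r.observe(); print(s["clock"],s["orientation"],R.from_rotvec(s["orientation"]).as_matrix())
E
```

```text
top [380.9  -4.  939.4] (3,)
lid_mid 0.83 [183.1 227.2] [479.2 177.   41.9]
lid_mid 0.68 [131.2 220.9] [485.5 302.8  40.4]
lid_mid 0.57 [137.9 275. ] [361.2 271.6  39.4]
lid_knob 0.95 [128.9 222.6] [481.1 307.7  40.8]
lid_knob 0.76 [184.8 226.3] [481.6 173.2  41.7]
lid_knob 0.69 [142.7 274.9] [362.3 261.1  36.9]
ring 0.58 [258.4 218.2] [516.8   2.3  11.6]
ring 0.44 [167.6 140.3] [679.  229.4  75.6]
post 0.57 [255.1 172.8] [605.4  15.8 103.4]
thumbscrew 0.62 [300.3 165.3] [618.4 -81.1 141.7]
clutch 0.77 [297.3 164.6] [619.5 -74.6 141.6]
cup 0.89 [170.2 138.9] [683.4 224.   74.2]
ashtray 0.63 [383.2 252.3] [ 453.9 -307.6    1.5]
holder 0.72 [147.3 176.6] [588.3 267.7  71.8]
controller 0.57 [389.3 159.4] [ 682.6 -313.8   30. ]
side [  501.9 -1104.5   734.7] (3,)
lid_mid 0.79 [229. 164.] [488.1 299.   31.6]
lid_mid 0.75 [227.  183.2] [482.6 166.8  34.7]
lid_mid 0.6 [186.8 170.4] [356.6 261.2  29.9]
lid_knob 0.89 [225.6 182.2] [478.5 166.7  38.2]
lid_knob 0.76 [233.4 163.6] [502.1 324.4  20.2]
lid_knob 0.72 [299.1 181.9] [703.5 216.7   9. ]
ring 0.79 [233.3 221.3] [500.  -25.1  26.2]
ring 0.57 [295.9 179. ] [693.2 217.7  18.7]
post 0.94 [280.8 182.8] [648.4 228.4   0.1]
thumbscrew 0.62 [285.9 196.3] [626.8 -92.  139.6]
clutch 0.57 [277.4 182.8] [637.6 226.8   1.1]
clutch 0.48 [283.5 198.3] [621.2 -92.4 134.4]
ashtray 0.87 [212.7 299.9] [ 453.7 -301.5    5. ]
ashtray 0.15 [282.9 194.8] [619.8 -88.8 142. ]
holder 0.73 [268.2 177.3] [611.5 262.9   1.4]
holder 0.49 [229.3 162.4] [489.1 301.5  36.1]
controller 0.97 [323.8 305.1] [ 684.6 -353.1   32. ]
1.1 [0.7 3.1 0. ] [[-0.9  0.4  0. ]
 [ 0.4  0.9  0. ]
 [-0.   0.  -1. ]]
```

```bash
python3 -c "
import cv2;a=cv2.imread('pics/a.png');print(a.shape);cv2.imwrite('pics/a2.png',cv2.hconcat([a[:384],a[384:]])[:, :] if 0 else cv2.resize(cv2.hconcat([a[:384],a[384:]]),(800,300)))"
```

```text
(768, 512, 3)
```

```bash
python3 -c "
import cv2;a=cv2.imread('pics/a.png')
t=cv2.resize(a[110:310,90:450],(800,444),interpolation=2);cv2.imwrite('pics/a3.png',t)"
```

```text
(no output)
```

View pics/a3.png

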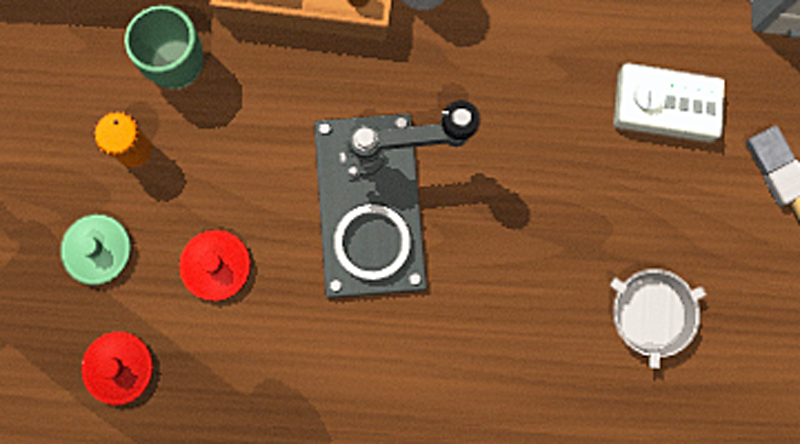

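The top view shows the green lid at about (133,222), with red decoys at (187,229) and (143,275). The ring is at (257,219), the post at (255,173) and the thumbscrew at (297,164). I'll refine the lid and ring positions from the wrist camera, using the same relative view for both.

```bash
cat >> h.py <<'E'
np.set_printoptions(precision=2,suppress=True)
def look(xy,z,yaw):
    r.goto([xy[0],xy[1],z],down(yaw)); r.dwell(0.3); return viewer.get_image("wrist")
E
python3 - <<'E'
from h import *
ims=[]
for nm,xy,z in (("lid",(482,306),240),("ring",(517,2),253)):
    p=look(xy,z,np.pi); ims.append(p["image"]); np.save(nm,p,allow_pickle=True)
    s=r.observe(); print(nm,s["clock"],s["joints"],s["ee_pos"],p["xyz"],camR(p))
    for k in ("lid_mid","lid_knob","ring","post","thumbscrew"):
        for d in viewer.pinpoint(p,k)[:2]: print(k,d["conf"],np.array(d["at"]),atd(p,d["at"]))
im=np.hstack(ims); save(dict(image=cv2.resize(im,(800,300))),"w1.png")
E
```

```text
lid 2.6167 [ 0.36  0.16  1.63  0.    1.35 -1.22] [481.67 306.51 240.04] [412.26 306.75 356.57] [[ 0.   -0.96 -0.28]
 [ 1.    0.    0.  ]
 [-0.   -0.28  0.96]]
lid_mid 0.68 [138.7 171.6] [475.05 183.51  39.71]
lid_mid 0.64 [219.4  61.4] [368.12 272.18  39.83]
lid_knob 0.96 [135.2 176.5] [480.25 179.4   40.06]
lid_knob 0.89 [220.2  62. ] [368.61 272.89  39.56]
ring 4.3917 [-0.23  0.01  1.76  0.    1.37 -1.8 ] [517.03   2.59 252.96] [447.71   2.82 369.46] [[ 0.   -0.96 -0.28]
 [ 1.    0.    0.  ]
 [-0.   -0.28  0.96]]
lid_mid 0.82 [406.7 141.5] [480.91 165.1   36.93]
lid_knob 0.55 [432.2 306.2] [506.05  57.19 287.92]
post 0.86 [270.  284.1] [613.61  17.   102.98]
post 0.51 [173.1 311.1] [617.3  -69.48 139.8 ]
thumbscrew 0.81 [176.2 309.1] [614.93 -66.49 140.28]
thumbscrew 0.17 [ 20.9 298.7] [ 679.72 -296.03   28.74]
```

View pics/w1.png

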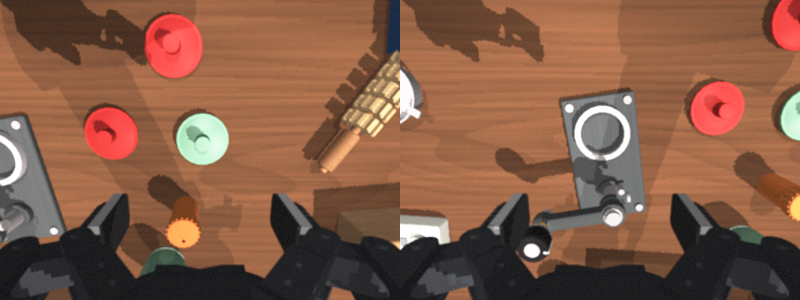

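The left half shows the green lid at full-resolution (259,177). The right half shows the ring at (259,168), the post at (270,275) and the thumbscrew at (173,313). Next I'll fit circles to the lid rim and ring.

```bash
cat >> h.py <<'E'
def world(p):
    h,w=p["z_map"].shape; g=np.stack(np.meshgrid(np.arange(w),np.arange(h)),-1).reshape(-1,1,2).astype(float)
    u=cv2.undistortPoints(g,np.array(p["intrinsics"],float),np.array(p["dist_coeffs"],float))[:,0]
    d=np.c_[u[:,0],-u[:,1],-np.ones(len(u))]*p["z_map"].reshape(-1,1)
    return (np.array(p["xyz"])+d@camR(p).T).reshape(h,w,3)
from scipy.optimize import least_squares
def circ(P,rad=None):
    f=lambda q:np.hypot(P[:,0]-q[0],P[:,1]-q[1])-(q[2] if rad is None else rad)
    c=P.mean(0); s=least_squares(f,[c[0],c[1],rad or 40],loss="soft_l1"); return s.x,np.sqrt(np.mean(s.fun**2))
def contour(p,mask,z):
    n,l,st,c=cv2.connectedComponentsWithStats(mask.astype(np.uint8)); k=1+np.argmax(st[1:,4]); 
    ct=max(cv2.findContours((l==k).astype(np.uint8),cv2.RETR_EXTERNAL,cv2.CHAIN_APPROX_NONE)[0],key=len)[:,0]
    return np.array([atz(p,q.astype(float),z)[:2] for q in ct]),st[k]
E
python3 - <<'E'
from h import *
p=np.load("lid.npy",allow_pickle=True).item(); W=world(p); I=p["image"].astype(int)
near=np.hypot(W[...,0]-482,W[...,1]-306)<80
m=near&(I[...,1]>I[...,0]*1.12)&(I[...,1]>70)
P,st=contour(p,m,12); print("lid",st,circ(P),circ(P,39))
k=m&(W[...,2]>38); print("knob top",k.sum(),W[k].mean(0), (W[k].min(0)+W[k].max(0))/2, np.ptp(W[k],0))
print("lid pinpoint crop z", np.percentile(W[m][:,2],[5,50,95]))
p=np.load("ring.npy",allow_pickle=True).item(); W=world(p); I=p["image"].astype(int)
near=np.hypot(W[...,0]-517,W[...,1]-2)<60
m=near&(W[...,2]>20)&(W[...,2]<40); P,st=contour(p,m,26); print("ring depth",st,circ(P),circ(P,41))
m=near&(I.min(-1)>150); P,st=contour(p,m,26); print("ring bright",st,circ(P),circ(P,41))
E2=W[...,2]
for nm,xy,a,b in (("post",(609,16),98,108),("knob",(618,-72),135,146)):
    k=(np.hypot(W[...,0]-xy[0],W[...,1]-xy[1])<35)&(E2>a)&(E2<b); print(nm,k.sum(),W[k].mean(0),(W[k].min(0)+W[k].max(0))/2,np.ptp(W[k],0))
E
```

```text
lid [ 225  145   68   66 3269] (array([488.58, 310.19,  38.31]), np.float64(0.3615954803279719)) (array([488.62, 310.2 ,  39.  ]), np.float64(0.776104364654469))
knob top 318 [482.77 309.72  66.63] [455.54 307.08 197.31] [ 86.56  25.82 318.52]
lid pinpoint crop z [10.89 14.4  39.93]
ring depth [ 224  135   70   70 1473] (array([514.92,   6.12,  39.87]), np.float64(0.34342215560677936)) (array([514.98,   6.14,  41.  ]), np.float64(1.1745300562667613))
ring bright [ 223  135   72   71 1676] (array([515.4 ,   6.21,  40.73]), np.float64(0.6106613215869622)) (array([515.45,   6.2 ,  41.  ]), np.float64(0.694590357622705))
post 285 [608.24  19.49 102.38] [609.27  19.17 101.33] [19.03 20.    6.65]
knob 1173 [623.81 -72.02 139.89] [625.46 -73.03 139.05] [37.4  36.47  7.98]
```

Run:
```python
from h import *
grip(0.6,30)
r.goto([488.5,310.2,110],down(np.pi)); 
r.movel([488.5,310.2,47],rate=80); 
p0=viewer.get_image("wrist"); print(r.observe()["ee_pos"],r.observe()["contact_force"])
grip(0.0,30); s=r.observe(); print(s["gripper_width"],s["finger_force"],s["contact_force"],s["ee_pos"])
r.movel([488.5,310.2,110],rate=80); r.dwell(.2)
p=viewer.get_image("wrist"); np.save("held.npy",p,allow_pickle=True); np.save("pre.npy",p0,allow_pickle=True)
s=r.observe(); print(s["clock"],s["gripper_width"],s["finger_force"],s["contact_force"],s["ee_pos"])
save(dict(image=cv2.resize(np.hstack([p0["image"],p["image"]]),(800,300))),"w2.png")
```

```text
[489.08 310.47  47.72] [ 0.11 -0.58  0.06]
0.23800854993032297 29.47418063879013 [-1.54 -0.74  3.07] [488.96 310.42  47.67]
8.9167 0.2446001225363983 29.366541802883148 [ 0.27  1.01 -1.9 ] [488.2  310.06 109.46]
```

View pics/w2.png

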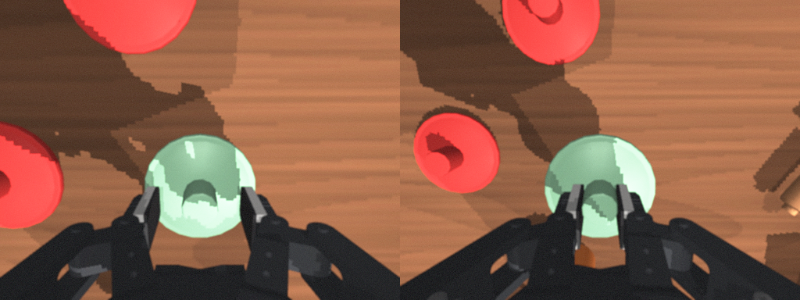

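The lid is held level. Its rim is visible in the right half, from (545,135) to (655,235). Next I'll measure its offset in the hand.

Run:
```python
from h import *
for f,t,zr in (("pre.npy",(488.8,310.4),12.5),("held.npy",(488.2,310.06),12.5+62)):
    p=np.load(f,allow_pickle=True).item(); W=world(p); I=p["image"].astype(int)
    m=(np.hypot(W[...,0]-488,W[...,1]-310)<60)&(I[...,1]>I[...,0]*1.08)&(I[...,1]>60)
    P,st=contour(p,m,zr); 
    D=np.hypot(*(P-np.array(t)).T); Q=P[D>33]
    for _ in range(3):
        c,e=circ(Q,39); Q=P[abs(np.hypot(*(P-c[:2]).T)-39)<2]
    print(f,st,c[:2]-t,e,len(Q),circ(Q)); a=np.degrees(np.arctan2(*(Q-c[:2]).T[::-1])); print(np.histogram(a,8,(-180,180))[0])
    k=m&(abs(W[...,2]-zr)<3); print(W[k].mean(0),k.sum())
    print("lid z pct",np.percentile(W[m][:,2],[5,25,50]))
```

```text
pre.npy [  185   171   142   133 13376] [-0.4   0.02] 0.8589671398131312 316 (array([488.19, 310.45,  38.17]), np.float64(0.23683503226494262))
[54 48  7 48 48 10 49 52]
[481.49 309.91  13.2 ] 7467
lid z pct [11.2  12.86 15.01]
held.npy [  185   172   141   132 11277] [-0.34 -0.1 ] 1.1248217946982362 306 (array([487.08, 309.99,  37.86]), np.float64(0.26670742188530616))
[53 49 30 22 19 31 49 53]
[475.68 309.73  74.83] 7078
lid z pct [72.89 74.2  76.27]
```

Run:
```python
from h import *
x,y=515.7,6.2
r.movel([488.5,310.2,130],rate=150); r.movel([x,y,130],rate=200); r.movel([x,y,85],rate=100); r.dwell(.3)
s=r.observe(); print(s["ee_pos"],s["contact_force"]); f0=s["contact_force"][2]
for z in np.arange(83,64,-1.0):
    r.movel([x,y,z],rate=40); s=r.observe(); print(z,s["ee_pos"],np.array(s["contact_force"]))
    if s["contact_force"][2]-f0>4: break
p=viewer.get_image("wrist"); save(p,"w3.png"); print(s["clock"])
```

```text
[516.14   6.1   85.61] [-0.48 -0.8  -2.11]
83.0 [515.55   6.2   82.86] [-0.54  0.18 -1.62]
82.0 [515.63   6.22  81.89] [ 0.68  1.02 -0.73]
81.0 [515.63   6.24  80.9 ] [ 0.59  0.16 -0.83]
80.0 [515.64   6.23  79.93] [-0.26 -0.65 -2.  ]
79.0 [515.6    6.23  78.9 ] [ 0.5   0.26 -1.26]
78.0 [515.62   6.22  77.89] [ 0.09  0.57 -1.08]
77.0 [515.63   6.2   76.91] [-1.08  0.14 -1.83]
76.0 [515.63   6.21  75.92] [ 0.15  0.62 -1.77]
75.0 [515.63   6.21  74.9 ] [-0.59  0.26 -0.97]
74.0 [515.6    6.23  73.87] [-0.2  -0.18 -1.71]
73.0 [515.62   6.23  72.91] [ 0.53 -0.42 -1.43]
72.0 [515.62   6.21  71.91] [-0.28  0.08 -1.68]
71.0 [515.62   6.22  70.91] [ 0.32  0.62 -0.47]
70.0 [515.6    6.21  69.89] [ 0.39 -0.07 -1.67]
69.0 [515.62   6.23  68.89] [ 0.4   0.32 -1.39]
68.0 [515.63   6.21  67.91] [ 0.77 -0.2  -1.93]
67.0 [515.62   6.21  66.9 ] [ 0.06 -0.05 -2.37]
66.0 [515.87   6.18  66.62] [-3.24  0.25  5.12]
16.275
```

View pics/w3.png

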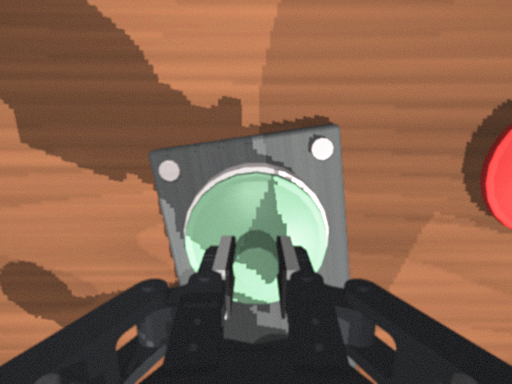

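The lid sits centred in the ring, with the rim concentric at about (257,235), and the seated height is as predicted. I'll release it and check the clearance behind the arm before swinging.

Run:
```python
from h import *
grip(0.6); r.dwell(.3); s=r.observe(); print(s["ee_pos"],s["contact_force"],s["finger_force"])
x,y=s["ee_pos"][:2]
r.movel([x,y,120],rate=100); r.movel([x,y,200],rate=150); grip(0.0,30)
p=viewer.get_image("wrist"); W=world(p); W2=world(np.load("ring.npy",allow_pickle=True).item())
for W in (W,W2,world(viewer.get_image("top"))):
    m=(W[...,0]>640)&(W[...,0]<720)&(W[...,1]>-110)&(W[...,1]<80)&(W[...,2]>25)&(W[...,2]<180); Q=W[m]; print(m.sum(), Q.min(0) if len(Q) else '',Q.max(0) if len(Q) else '')
for d in viewer.pinpoint(p,"lid_knob")[:1]: print(d,atd(p,d["at"]))
print(r.observe()["clock"],r.observe()["joints"])
```

```text
[515.7    6.21  65.98] [ 0.61 -0.02 -1.24] 0.0
0  
42 [640.05 -82.08 137.45] [644.16 -62.78 141.03]
0  
{'at': [438.8, 150.2], 'conf': 0.67} [481.98 170.94  40.02]
19.0917 [-0.22  0.06  1.82  0.    1.26 -1.79]
```

```bash
cat >> h.py <<'E'
P=np.array([608.4,19.3]); TH0=np.arctan2(6.2-19.3,515.2-608.4)+2*np.pi
def pose(th,d,rad=55,z=108):
    u=np.array([np.cos(th),np.sin(th)]); n=np.array([-u[1],u[0]])
    q=P+rad*u+d*n; return [q[0],q[1],z],down(th-np.pi)
E
python3 - <<'E'
from h import *
th=np.arctan2(-72.5-19.3,623-608.4)+2*np.pi; print(th,TH0,th-TH0)
q,o=pose(th,40,z=190); r.goto(q,o); q,o=pose(th,40); r.movel(q,rate=150); r.dwell(.2)
s=r.observe(); f0=np.array(s["contact_force"]); print(s["clock"],s["ee_pos"],f0)
t=th; D=26
for t in np.append(np.arange(th,TH0+.15,-.16),TH0+.12):
    q,o=pose(t,D); r.movel(q,o,rate=90); s=r.observe(); f=np.array(s["contact_force"])-f0; print(round(t-TH0,2),f,round(s["clock"],2))
    if np.linalg.norm(f)>15: break
p=viewer.get_image("wrist"); save(p,"w4.png"); np.save("arm.npy",p,allow_pickle=True)
E
```

```text
4.870109425132852 3.2812357676081194 1.5888736575247324
21.2583 [657.49 -28.93 109.61] [ 0.42 -0.19  0.11]
1.59 [-0.37  1.25 -1.02] 21.57
1.43 [-0.88  1.16 -0.12] 21.88
1.27 [-0.44 -0.14  1.13] 22.18
1.11 [-1.02 -0.73 -0.93] 22.49
0.95 [-0.88 -0.73  0.19] 22.8
0.79 [ 0.39 -0.67 -0.07] 23.11
0.63 [-0.79  0.37 -0.5 ] 23.42
0.47 [-0.76  0.12  0.9 ] 23.73
0.31 [-0.57  0.55  0.07] 24.03
0.12 [-0.94  0.38 -0.53] 24.38
```

View pics/w4.png

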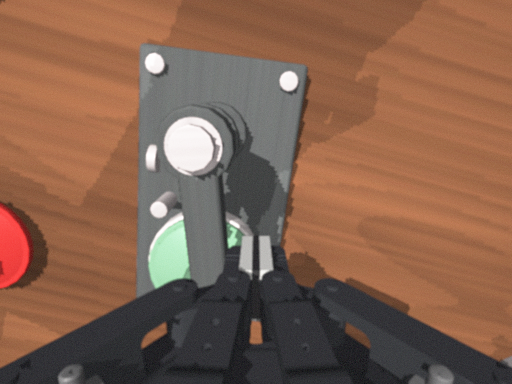

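The arm has swung with the fingers and is nearly over the lid, with its stop pin at about (160,207). I'll push on slowly until it touches the stop.

Run:
```python
from h import *
f0=np.array(r.observe()["contact_force"])
for t in np.arange(.09,-.35,-.03):
    q,o=pose(TH0+t,26); r.movel(q,down(TH0+max(t,-.05)-np.pi),rate=40); s=r.observe(); f=np.array(s["contact_force"])-f0; print(round(t,2),f,s["ee_pos"],round(s["clock"],2))
    if np.hypot(*f[:2])>9: break
r.dwell(.15); q,o=pose(TH0+.12,32); r.movel(q,rate=80); q[2]=200; r.movel(q,rate=150)
p=look(P+95*np.array([np.cos(TH0),np.sin(TH0)]),250,0.0)
save(p,"w5.png"); np.save("scr.npy",p,allow_pickle=True); W=world(p); print(r.observe()["clock"],r.observe()["joints"])
for a,b in ((98,108),(133,150)):
    k=(np.hypot(W[...,0]-560,W[...,1]-10)<90)&(W[...,2]>a)&(W[...,2]<b); print(k.sum(),W[k].mean(0),(W[k].min(0)+W[k].max(0))/2,np.ptp(W[k],0))
k=(W[...,2]>133)&(W[...,2]<150)&(np.hypot(W[...,0]-515,W[...,1]-6)<40); C,st=contour(p,k,140); print(st,circ(C),circ(C,17.5))
for n in ("thumbscrew","post","clutch"):
    for d in viewer.pinpoint(p,n)[:1]: print(n,d,atd(p,d["at"]))
```

```text
0.09 [-0.47 -0.7  -0.55] [561.08 -18.76 108.09] 24.68
0.06 [-0.66 -0.19 -0.54] [559.87 -17.2  108.12] 24.93
0.03 [ 1.25 -0.79 -0.71] [558.7  -15.6  108.11] 25.18
0.0 [ 0.39 -0.16  0.19] [557.58 -14.03 108.07] 25.43
-0.03 [0.49 0.11 0.57] [556.59 -12.5  108.04] 25.68
-0.06 [ 0.7   0.26 -0.1 ] [555.65 -10.91 108.02] 25.93
-0.09 [ 3.35 -4.76 -1.52] [555.5  -10.48 108.22] 26.18
-0.12 [ 6.03 -9.09 -4.46] [555.29 -10.2  108.35] 26.43
28.5083 [-0.22  0.01  1.77 -0.    1.36  1.35]
472 [609.49  19.91 102.7 ] [608.92  20.94 101.53] [21.31 19.72  7.06]
1650 [517.24   6.43 139.95] [515.95   6.4  138.29] [37.03 37.53 10.55]
[ 231  178   49   47 1650] (array([516.94,   6.42,  17.75]), np.float64(0.5040947836593291)) (array([516.93,   6.42,  17.5 ]), np.float64(0.5649593129131664))
thumbscrew {'at': [257.8, 198.8], 'conf': 0.9} [519.44   4.3  140.63]
post {'at': [238.4, 79.3], 'conf': 0.94} [608.46  19.63 102.73]
clutch {'at': [254.1, 196.3], 'conf': 0.96} [521.75   7.13 141.68]
```

View pics/w5.png

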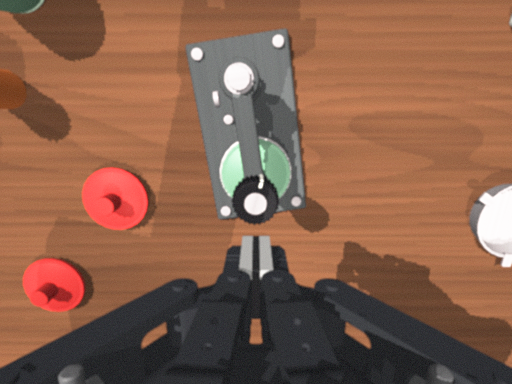

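The arm is against its stop and the knob is centred over the lid at (255,200), with its white mark at (262,181). Next I'll grasp the knob and turn it clockwise in small steps, watching the torque.

Run:
```python
from h import *
x,y,z0,y0=516.4,6.4,145.5,2.34
grip(0.65)
r.goto([x,y,190],down(y0)); r.movel([x,y,z0],rate=100); r.dwell(.3)
s=r.observe(); print(s["clock"],s["ee_pos"],s["contact_force"],s["torque"],s["joints"][5])
T=[]
for _ in range(5): r.dwell(.05); T.append(r.observe()["torque"])
print("base",np.mean(T,0),np.std(T,0))
grip(0.0,40); r.dwell(.1); s=r.observe(); print(s["gripper_width"],s["contact_force"],s["torque"])
for a in np.arange(.1,.75,.1):
    r.movel([x,y,z0-1.9*a],down(y0-a),rate=20); T=[]
    for _ in range(3): r.dwell(.02); s=r.observe(); T.append(np.r_[s["torque"],s["contact_force"]])
    print(round(a,2),np.mean(T,0),s["ee_pos"],s["joints"][5],round(s["clock"],2))
```

```text
32.125 [516.79   6.33 146.11] [ 0.85 -0.23 -0.15] [0.02 0.01 0.04] -0.9911084159090716
base [-0.02  0.01 -0.02] [0.02 0.03 0.03]
0.39474032332603887 [-3.62 -2.61  5.12] [-0.4   0.65 -0.  ]
0.1 [-0.5   0.74 -0.08 -4.12 -2.84  4.88] [516.19   6.04 145.53] -0.8919976959586663 33.09
0.2 [-0.53  0.76 -0.06 -4.4  -3.28  5.09] [516.14   6.01 145.33] -0.7919966812555904 33.39
0.3 [-0.56  0.8  -0.06 -4.32 -3.12  5.41] [516.06   5.96 145.11] -0.6919946387961543 33.69
0.4 [-0.6   0.83 -0.05 -4.97 -2.84  5.25] [516.04   5.93 144.95] -0.5919894108105966 33.99
0.5 [-0.62  0.9  -0.06 -5.02 -3.4   6.05] [515.98   5.91 144.75] -0.4919232720123705 34.29
0.6 [-0.65  0.96 -0.03 -5.54 -3.17  5.79] [515.96   5.91 144.59] -0.39200423015598435 34.59
0.7 [-0.6   0.95 -0.05 -4.93 -3.47  5.77] [515.87   5.91 144.35] -0.2919871859421161 34.89
```

Run:
```python
from h import *
x,y,z0,y0=516.0,6.4,145.5,2.34
for a in np.arange(.78,2.3,.08):
    r.movel([x,y,z0-1.9*a],down(y0-a),rate=20); T=[];e=[]
    for _ in range(4): r.dwell(.02); s=r.observe(); T.append(np.r_[s["torque"][2],s["contact_force"]]); e.append(s["effort"][5])
    m=np.mean(T,0); print(round(a,2),m,round(np.mean(e),3),s["ee_pos"][2],round(s["clock"],2))
    if abs(m[0])>.15 : break
```

```text
0.78 [-0.08 -4.62 -3.17  5.27] -0.038 144.2482793832954 35.21
0.86 [-0.08 -4.45 -3.29  5.45] -0.039 144.0719921446791 35.52
0.94 [-0.07 -4.74 -3.58  5.04] -0.039 143.91966553693175 35.84
1.02 [-0.07 -5.18 -3.43  5.87] -0.039 143.76888065463405 36.16
1.1 [-0.06 -5.25 -3.51  5.92] -0.04 143.6105750561666 36.48
1.18 [-0.09 -5.45 -3.49  5.8 ] -0.04 143.45982934005235 36.79
1.26 [-0.08 -5.58 -3.45  6.02] -0.04 143.29176696418813 37.11
1.34 [-0.05 -5.98 -3.52  6.28] -0.041 143.10458433248354 37.42
1.42 [-0.05 -5.31 -3.5   6.2 ] -0.041 142.98623745312324 37.74
1.5 [-0.07 -6.   -3.63  6.1 ] -0.041 142.83290311703115 38.06
1.58 [-0.05 -6.07 -3.46  6.23] -0.043 142.68626383873516 38.38
1.66 [-0.09 -6.04 -3.13  6.94] -0.047 142.6149725378556 38.69
1.74 [-0.03 -6.98 -3.32  7.9 ] -0.036 142.537703842977 39.01
1.82 [-0.05 -8.5  -3.38  8.38] -0.023 142.48351962589726 39.33
1.9 [ 0.   -8.   -3.03  9.27] 0.007 142.45256547645317 39.64
1.98 [ 0.02 -7.91 -3.39  9.7 ] 0.062 142.37963793964312 39.96
2.06 [ 0.06 -8.54 -2.8  10.91] 0.083 142.3826392464489 40.27
2.14 [ 0.03 -8.92 -2.12 11.8 ] 0.084 142.35349075947124 40.59
2.22 [ 0.05 -9.47 -2.47 13.02] 0.084 142.3472824929369 40.91
```

The torque rose from a = 1.66 and levelled off by 2.06, and the knob stopped descending, so the clutch has probably slipped by about 0.15–0.2 rad. I'll let go and check with the knob's mark.

Run:
```python
from h import *
s=r.observe(); x,y,z=s["ee_pos"]
grip(0.65); r.dwell(.1); r.movel([x,y,190],rate=100); 
C=P+95*np.array([np.cos(TH0),np.sin(TH0)])
p=look(C,250,0.0); np.save("end.npy",p,allow_pickle=True); q=viewer.get_image("side")
print(r.observe()["clock"],r.observe()["contact_force"])
for f in ("scr.npy","end.npy"):
    p=np.load(f,allow_pickle=True).item(); W=world(p); I=p["image"].astype(int)
    k=(W[...,2]>125)&(W[...,2]<150)&(np.hypot(W[...,0]-516,W[...,1]-6)<40)
    c=circ(contour(p,k,140)[0])[0][:2]; zz=np.median(W[k][:,2])
    d=np.hypot(W[...,0]-c[0],W[...,1]-c[1]); m=k&(I.min(-1)>110)&(d>12.5)&(d<20)
    v=(W[m][:,:2]-c).mean(0); print(f,c,zz,m.sum(),v,np.hypot(*v),np.arctan2(v[1],v[0]))
a=cv2.resize(p["image"][150:250,200:320],(480,400),interpolation=2)
b=cv2.resize(q["image"][170:250,200:296],(320,267),interpolation=2); c=np.zeros((400,800,3),np.uint8); c[:,:480]=a; c[:267,480:]=b
save(dict(image=c),"e.png")
```

```text
42.7333 [-0.07  0.14 -0.61]
scr.npy [517.8    6.45] 140.09393879004477 49 [13.27 -3.43] 13.701341825505368 -0.25275746925532744
end.npy [518.44   6.44] 136.37968611897966 30 [-13.91  -8.09] 16.094975780245587 -2.614586455803017
```

View pics/e.png

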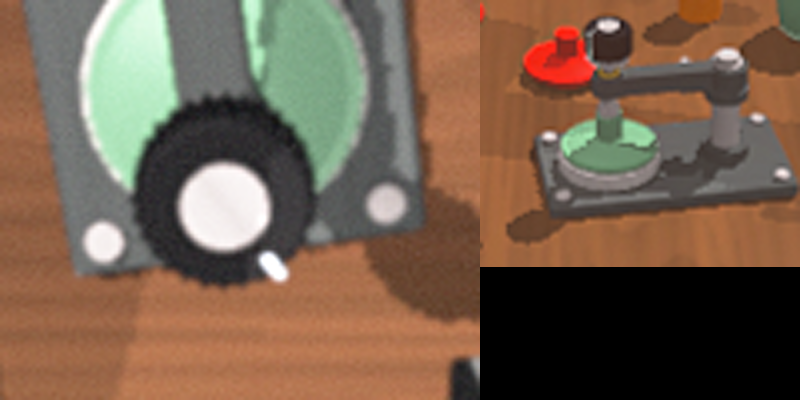

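The knob turned with the fingers: its mark moved about 2.2–2.35 rad, and it dropped 3.7 mm, which is about 1.95 rad of screw. To be sure of the slip I'll take one oblique look at the two marks.

Run:
```python
from h import *
K=np.array([516,6.3,122]); h=np.array([.83,.56,0]); h/=np.linalg.norm(h); k=np.array([0,0,1.])
ok=False
for tau in (.8,.65,.5):
    for L in (75,100):
        z=np.sin(tau)*h-np.cos(tau)*k; x=-np.cos(tau)*h-np.sin(tau)*k; M=np.c_[x,np.cross(z,x),z]
        t=K-M@[30,0,L]; o=R.from_matrix(M).as_rotvec(); j=kin.inverse_kinematics(t,o)
        print(tau,L,t,j)
        if j is not None and not ok: ok=(t,o)
    if ok: break
if ok:
    s=r.observe(); r.movel([s["ee_pos"][0]-60,s["ee_pos"][1]-40,290],rate=200)
    r.goto(*ok); r.dwell(.3); p=viewer.get_image("wrist"); np.save("obl.npy",p,allow_pickle=True); print(r.observe()["clock"],r.observe()["contact_force"])
    q=p["intrinsics"]; v=camR(p).T@(K-np.array(p["xyz"])); u=np.array(q)@np.array([v[0]/-v[2],-v[1]/-v[2],1]); print(u)
    c,w=int(u[0]),int(u[1]); print(c,w)
    save(dict(image=cv2.resize(p["image"][max(0,w-60):w+60,max(0,c-80):c+80],(800,600),interpolation=2)),"o.png")
```

```text
0.8 75 [488.73 -12.1  195.77] [-0.72 -0.32  2.35  0.91  1.08  2.96]
0.8 100 [473.86 -22.13 213.19] [-0.78 -0.39  2.36  0.88  1.16  2.97]
45.175 [-0.23  0.23 -0.17]
[256.69 175.26   1.  ]
256 175
```

View pics/o.png

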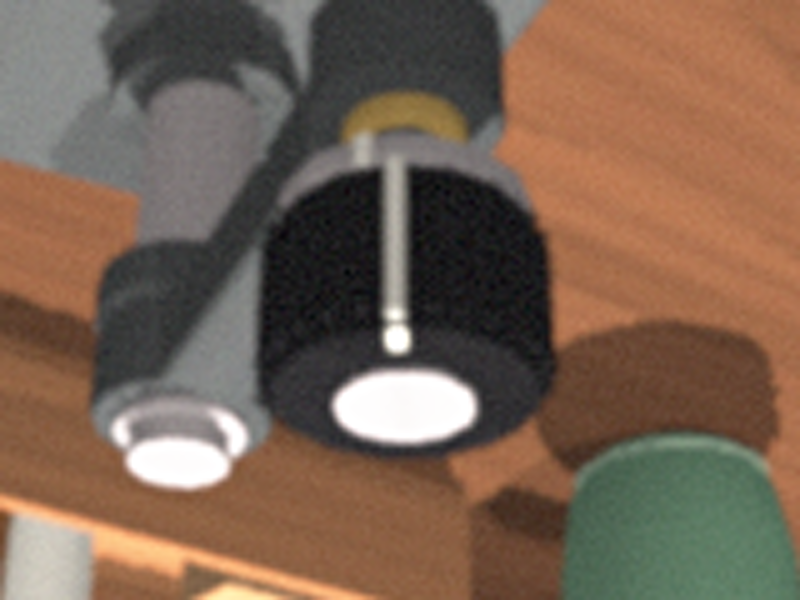

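The knob's mark at x≈396 and the collar's at x≈362 have parted by about 34 px, which is roughly 0.24 rad or 3.6 mm. That is one slip, within limits, so I'm handing in.

```bash
python3 -c "
from h import *
print(r.job_done())"
```

```text
the job is handed in; nothing more can be done
None
```

The job is handed in: the lid is home in the ring, the arm is against its stop, and the thumbscrew is tightened to its first clutch slip (about 0.24 rad) and let go; I don't have the judge's result.

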